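# Finish the carton layer and show the sample to the inspection camera

## Robot

A 6-joint arm with a two-finger parallel gripper is mounted at the origin on a cart in front of the work surface, level with it; the furniture and walls round the work are solid. World frame = base frame: x ahead of the robot, y to its left, z up, the work surface at z = 0. Lengths are in m, angles in rad, forces in N, time in s.
With the tool pointing down it reaches from about 0.35 to 0.975 m from the base axis. Payload 4.9 kg.
Tool frame: the origin (TCP) lies midway between the tips of the shut fingers; the grasp point (between the pads) lies ctrl.tcp_to_grasp behind it (ctrl.tcp_to_grasp is the distance from the TCP to the grasp point, in m); z points along the fingers, y is the direction in which the jaws open and shut (so a half turn about z gives the same grasp; the last joint's range is limited). The gripper opens to 85 mm and grips with 20 to 120 N. Pads are 22 mm wide; open, the fingers measure 114 mm over their backs; the gripper's body (76 mm by 85 mm) begins 54 mm behind the grasp point. The pads swing forward as they close: fully open they stand 13 mm farther back than shut.
Start: joints at [1.088, 0.053, 1.613, -0, 1.476, -0.119], TCP at [0.222, 0.584, 0.231] pointing down, gripper open.
Joint ranges: [-3.01, 3.01], [-1.01, 2.22], [0.06, 2.58], [-1.02, 4.17], [0.09, 2.62], [-3.14, 3.14]. Speed limits (rad/s): [2.57, 2.57, 3.14, 3.14, 3.14, 3.14].

## Interface

Orientations are given as a rotation vector (axis times angle).
In Python, from station import ctrl, get_image, calibration, finish_job, models gives the robot as it stands.
- The arm moves only by the shell command python3 -m creep 'ROWS' [FORCE]. ROWS is JSON, a list of rows, each a list of 7 numbers: the opening, from 0 (shut) to 1 (fully open), then the shift along the tool's x, y, z in m, then the turn, a rotation vector about the tool's x, y, z in degrees. A call has 1 to 20 rows; each row shifts and turns the commanded pose from where the row before left it, along the tool's axes as they then stand; what a row does not reach is not made up. A row lasts 1/10 s, in which the tool goes at most 50 mm and 8.59 degrees, less where a joint would pass 70% of its speed; a pose out of reach is approached as far as the arm can. A call with a gripper value outside its range is refused whole. The fingers move at their own pace and stop on an object; FORCE is the grip in N (left out, the last holds). Time passes only in rows, so rows that do not move let the fingers close. It gives the time, the measured TCP pose, the force and the opening at its end, in the units of the state.
- ctrl.get_obs(): the state, without advancing time (a new reading comes with each control period).
- get_image(name): name is "scene" or "side" or "wrist"; returns the picture (480x640x3 uint8, red, green, blue); there is no depth.
- calibration(name): a dict with "mtx" (3x3 intrinsics, pixels), "k1" (the pictures are not rectified: a ray, as slopes to the right and down, at radius r is drawn at 1 + k1 r^2 times it, then the intrinsics apply), "R" (3x3) and "t" (3): a world point X has camera coordinates R X + t. Camera axes: x right, y down, z forward; pixel columns grow to the right and rows downward; lengths in m; the calibration is good to about 2 mm. A picture is of the moment at which its call begins: read the wrist's pose just before it. calibration takes no time and is no camera call; for the wrist camera it gives the pose at the moment of the call.
- finish_job(): hands the job in, once; it reports no verdict.
Trained networks look in the newest picture that a camera, given by its name, has taken for a name from the list of things; names that differ only in an ending like _2 or _b are one class to them, and where a whole thing is asked for, a point or a joint stands for the part that bears it (a point fixed in the world has none). Each returns a list of dicts, best first, with "conf" (0 to 1); they miss things now and then, are a little off and sometimes report something else, mostly with a low value. They report only what shows in the picture. A call takes as long as a camera call.
- models.search_frame(camera, name): "extent" ([left, top, right, bottom] in pixels, round what is visible of it).
The state is a dict: "t": time; "q": joint angles; "dq": joint speeds; "effort": joint torques, N m; "tool_pos": TCP position; "tool_rot": TCP orientation; "contact_force": force on the tool from outside, world axes, zero at the start; "wrist_torque": the same for the moment, N m; "opening": finger opening in m.
Only numpy, scipy, OpenCV 4.12 (cv2) and the standard library are available. Lean on these libraries where they do the work, as an engineer would, in place of code of your own. Each camera call takes 0.05 s, during which the arm holds its last target. There are 200 camera calls.

## Task

Finish the pinwheel layer on the packing slab: lay the two plain cartons from the worktop, one each, flat and square in the two empty outlined places, and let go of them, without shifting the two cartons already laid. Only when the layer is full, pick out the carton with the blue seal and hold it up to the inspection camera: level and right way up, sealed end facing the lens straight on, with the middle of that end face at the view point 100 mm in front of the lens (over the white cross, at lens height, 190 mm above the worktop). Finish while still holding it there steadily in the gripper, touching nothing else, with the other three cartons still in their places and the tins, jar, bottle and weight not knocked over or pushed about.

Things in the scene. Friction and masses are not known exactly. Their poses are not given: they have to be found in the camera images.
- carton_1: plain, loose cardboard carton 104 x 36 x 36 mm, about 0.14 kg; origin in the centre of its underside, x along its 104 mm length, z up. Its two ends are equivalent. Starts on the worktop to the right of the slab.
- carton_2: the second plain loose one, the same as carton_1, farther to the right. Either may go to either place.
- carton_laid: plain cardboard carton 104 x 36 x 36 mm, about 0.14 kg; origin in the centre of its underside, x along its 104 mm length, z up; already laid on the slab in the front or the rear place. Stays there.
- carton_sample: the sample: cardboard carton 104 x 36 x 36 mm, about 0.14 kg; origin in the centre of its underside, x along its 104 mm length, z up, with an blue seal folded over its +x end (on the top and the end face). Starts laid on the slab in the front or rear place, x along the slab's y.
- seal (a point): middle of carton_sample's sealed end face: 52 mm along +x from its origin and 18 mm up
- slab: fixed plywood packing slab, 170 x 170 mm, top 18 mm above the worktop; origin in the centre of its underside, x roughly away from the robot, y roughly to its left. Four places outlined in black form a pinwheel with 8 mm gaps round an open middle of 76 x 76 mm; a finger fits there on the inner side of each carton's middle, and past the slab's edge on the outer side.
- place_left (a point): centre of the empty left place, on the slab's top, at (22, 56) mm in the slab's frame; axes as the slab's; carton length along x. A carton's origin belongs here.
- place_right (a point): centre of the empty right place, on the slab's top, at (-22, -56) mm in the slab's frame; axes as the slab's; carton length along x. A carton's origin belongs here.
- place_front (a point): centre of the filled front place, on the slab's top, at (-56, 22) mm in the slab's frame; carton length along slab y
- place_rear (a point): centre of the filled rear place, on the slab's top, at (56, -22) mm in the slab's frame; carton length along slab y
- camera_stand: fixed grey inspection camera on a column 243 mm high; foot 85 x 90 x 10 mm, origin in the middle of the foot's underside. It looks along its own -x; the lens front is 45 mm from the origin that way, 190 mm up; camera body 44 mm wide. A 34 mm wide, 5 mm high tongue of the foot reaches under the view point with a white cross.
- view_point (a point): where the middle of the sealed end face belongs: 100 mm in front of the lens on its axis, 190 mm above the worktop; axes as camera_stand's (x points to the lens, so carton_sample's x must point along it)
- ink_tin_1: red ink tin with grey lid, 67 mm across and 46 mm high; origin in the centre of its underside; a bystander
- ink_jar: dark jar with grey lid, 62 mm across and 54 mm high; origin in the centre of its underside; a bystander
- gum_bottle: small amber bottle with black cap, 46 mm across and 105 mm high; origin in the centre of its underside; a bystander
- brass_weight: brass weight with a knob, 42 mm across and 59 mm high; origin in the centre of its underside; a bystander

How it is judged:
By the outcome, as a careful person would: the job done as asked, in the order asked, and still so for the second after the job is handed in, while the arm keeps its last pose, push and grip.
It also fails if it takes over 61 s, if anything falls off the work surface, if the arm or the gripper's body presses on something with over 40 N, if the wrist force passes 120 N, or if a joint passes its speed limit or range.

## Working session

There is one attempt and no reset: what is moved stays moved. The work goes in short steps, Python scripts to look and compute and a shell command to move; the robot and the scene stay as the last step left them, time stands still between calls to the robot, and variables do not carry over. Pictures are saved under pics/ and viewed, about 8 in all and at most 12, crops included, and the job is handed in when it is done.

```bash
ls; mkdir -p pics; python3 - <<'E'
from station import ctrl,get_image,calibration,models
import cv2,numpy as np
o=ctrl.get_obs();print(o,ctrl.tcp_to_grasp)
for c in("scene","side"):
    im=get_image(c);cv2.imwrite(f"pics/{c}0.png",im[:,:,::-1]);k=calibration(c);print(c,k)
E
```

```text
pics
{'t': 0.0, 'q': array([ 1.08797449e+00,  5.33400603e-02,  1.61428696e+00, -1.12838273e-05,
        1.47597157e+00, -1.19023565e-01]), 'dq': array([-1.78365992e-04,  9.15553931e-05, -5.04846014e-04, -1.30933365e-03,
       -6.89294561e-04, -3.88205390e-05]), 'effort': array([ 4.52939057e-04, -3.93703830e+01, -3.70167160e+01, -7.23154767e-05,
        7.23327161e-03,  5.11179792e-06]), 'tool_pos': array([0.22212154, 0.58354258, 0.23007762]), 'tool_rot': array([-5.68199352e-01, -3.08918708e+00,  3.01399385e-03]), 'contact_force': array([-0.5461526 ,  0.10985855,  0.79921204]), 'wrist_torque': array([-0.04853233, -0.02850041,  0.00741702]), 'opening': 0.08538747560196738} 0.0187
scene {'mtx': array([[456.35545799,   0.        , 319.4415882 ],
       [  0.        , 456.35545799, 234.01849873],
       [  0.        ,   0.        ,   1.        ]]), 'k1': -0.11500243643667964, 'R': array([[ 0.83957445, -0.54303066,  0.01524597],
       [-0.42097362, -0.66808897, -0.61354571],
       [ 0.3433598 ,  0.50869915, -0.78951201]]), 't': array([-0.5048625 ,  0.24413427,  1.01794338])}
side {'mtx': array([[509.37345312,   0.        , 325.45222476],
       [  0.        , 509.37345312, 232.95704878],
       [  0.        ,   0.        ,   1.        ]]), 'k1': -0.05232745752804343, 'R': array([[ 0.97898076, -0.20330057, -0.01629601],
       [-0.11573499, -0.48796587, -0.8651559 ],
       [ 0.16793479,  0.84885699, -0.50123818]]), 't': array([-0.55375045,  0.12302092,  1.15613676])}
```

View pics/scene0.png

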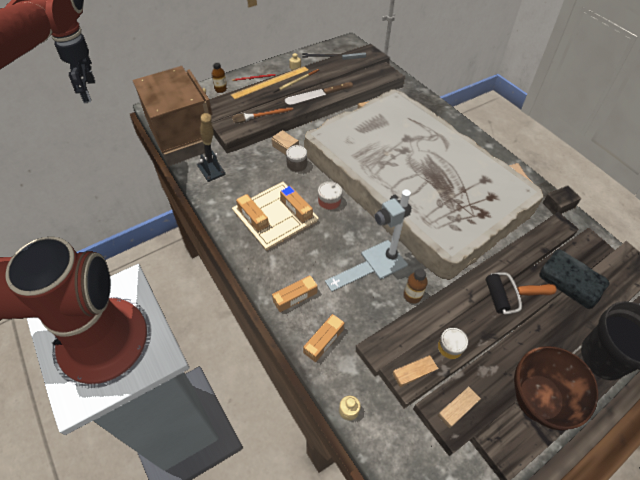

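View pics/side0.png

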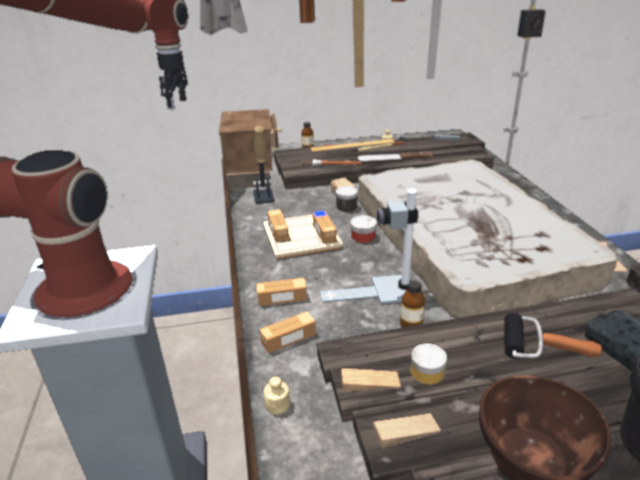

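```bash
cat > h.py <<'E'
import numpy as np,cv2
from scipy.spatial.transform import Rotation as Ro
from station import ctrl,get_image,calibration,models
def unproj(k,px,z):
    px=np.atleast_2d(np.float64(px));M=k["mtx"]
    d=(px-M[:2,2])/[M[0,0],M[1,1]];s=d.copy()
    for _ in range(20): s=d/(1+k["k1"]*(s**2).sum(1,keepdims=True))
    r=np.c_[s,np.ones(len(s))]@k["R"];c=-k["R"].T@k["t"]
    return (c+r*((np.asarray(z)-c[2])/r[:,2])[:,None])
def proj(k,X):
    p=np.atleast_2d(X)@k["R"].T+k["t"];s=p[:,:2]/p[:,2:]
    s=s*(1+k["k1"]*(s**2).sum(1,keepdims=True))
    return s*[k["mtx"][0,0],k["mtx"][1,1]]+k["mtx"][:2,2]
def ortho(im,k,z,cx,cy,half,mm=0.5):
    """top-down map of plane z: column = -y, row = -x (x up, y left); mm per pixel"""
    n=int(2*half/mm*1000)
    u,v=np.meshgrid(np.arange(n),np.arange(n))
    X=np.c_[(cx+half-v.ravel()*mm/1000),(cy+half-u.ravel()*mm/1000),np.full(n*n,z)]
    p=proj(k,X).astype(np.float32).reshape(n,n,2)
    return cv2.remap(im,p[...,0],p[...,1],cv2.INTER_LINEAR)
def togo(xyz,yaw,R=None):
    """tool-down target: TCP xyz, world direction of tool y = yaw (deg); prints shift in the current tool axes and turn about tool z"""
    o=ctrl.get_obs();R0=Ro.from_rotvec(o["tool_rot"])
    y=R0.as_matrix()[:,1];cur=np.degrees(np.arctan2(y[1],y[0]))
    d=(yaw-cur+90)%180-90
    tilt=R0.as_matrix()[:,2]
    print("shift tool mm",np.round(R0.inv().apply(np.array(xyz)-o["tool_pos"])*1000,1),"turn about tool z deg",round(-d,2),"| cur yaw",round(cur,2),"toolz",np.round(tilt,4),"q6",round(o["q"][5],2),"t",round(o["t"],2))
E
python3 - <<'E'
from h import *
for c,pts in(("scene",[((252,212),.036),((296,203),.036),((289,190),.054),((295,292),.018),((324,337),.018),((335,282),.005),((395,260),0),((275,215),.018),((416,287),.05),((350,405),.03),((330,192),.03)]),("side",[((282,291),.018),((288,331),.018),((330,295),.005),((303,236),.018)])):
    im=get_image(c);k=calibration(c)
    for p,z in pts: print(c,p,np.round(unproj(k,p,[z])[0],3))
    for n in("carton_1","carton_sample","slab","camera_stand"): print(n,[(np.round(d["extent"]),round(d["conf"],2)) for d in models.search_frame(c,n)])
k=calibration("wrist");print(k, -k["R"].T@k["t"])
E
```

```text
scene (252, 212) [0.468 0.126 0.036]
scene (296, 203) [0.584 0.091 0.036]
scene (289, 190) [0.584 0.127 0.054]
scene (295, 292) [ 0.443 -0.137  0.018]
scene (324, 337) [ 0.437 -0.272  0.018]
scene (335, 282) [ 0.544 -0.159  0.005]
scene (395, 260) [ 0.714 -0.184  0.   ]
scene (275, 215) [0.521 0.098 0.018]
scene (416, 287) [ 0.679 -0.294  0.05 ]
scene (350, 405) [ 0.396 -0.431  0.03 ]
scene (330, 192) [0.688 0.08  0.03 ]
carton_1 [(array([304., 316., 342., 359.]), 0.67), (array([340., 398., 360., 419.]), 0.62), (array([271., 275., 315., 311.]), 0.57), (array([402., 270., 425., 303.]), 0.56)]
carton_sample [(array([282., 189., 313., 221.]), 0.55)]
slab [(array([234., 183., 319., 250.]), 0.66), (array([236., 194., 270., 231.]), 0.65)]
camera_stand [(array([324., 191., 411., 287.]), 0.95)]
side (282, 291) [ 0.44  -0.142  0.018]
side (288, 331) [ 0.435 -0.273  0.018]
side (330, 295) [ 0.542 -0.162  0.005]
side (303, 236) [0.524 0.08  0.018]
carton_1 [(array([258., 313., 314., 352.]), 0.7), (array([260., 280., 307., 308.]), 0.63), (array([262., 376., 288., 413.]), 0.24)]
carton_sample [(array([309., 209., 337., 240.]), 0.77)]
slab [(array([266., 217., 342., 258.]), 0.64), (array([312., 209., 334., 244.]), 0.64), (array([321., 187., 420., 307.]), 0.31)]
camera_stand [(array([321., 190., 420., 303.]), 0.94)]
{'mtx': array([[392.13553904,   0.        , 323.87897313],
       [  0.        , 392.13553904, 234.96480647],
       [  0.        ,   0.        ,   1.        ]]), 'k1': -0.06448904723703502, 'R': array([[ 3.55870848e-01,  9.34535140e-01,  1.10744120e-04],
       [ 8.87264361e-01, -3.37907349e-01,  3.13975439e-01],
       [ 2.93458502e-01, -1.11636447e-01, -9.49431099e-01]]), 't': array([-0.62474684, -0.04128106,  0.38172661])} [0.14693548 0.61251331 0.37545354]
```

```bash
python3 -m creep '[[1,0,0,-0.033,0,0,-7],[1,0,0,-0.033,0,0,-7],[1,0,0,-0.033,0,0,-6.8],[1,-0.017,-0.044,0,0,0,0],[1,-0.017,-0.044,0,0,0,0],[1,-0.017,-0.044,0,0,0,0],[1,-0.017,-0.044,0,0,0,0],[1,-0.017,-0.044,0,0,0,0],[1,-0.017,-0.044,0,0,0,0],[1,-0.017,-0.044,0,0,0,0],[1,-0.017,-0.044,0,0,0,0],[1,-0.017,-0.044,0,0,0,0],[1,-0.017,-0.044,0,0,0,0],[1,-0.017,-0.044,0,0,0,0],[1,-0.017,-0.044,0,0,0,0],[1,-0.017,-0.044,0,0,0,0],[1,-0.017,-0.044,0,0,0,0],[1,0,0,0,0,0,0],[1,0,0,0,0,0,0]]'
python3 - <<'E'
from h import *
import pickle
k=calibration("wrist");im=get_image("wrist");pickle.dump((k,im),open("w1.pkl","wb"))
cv2.imwrite("pics/w1.png",im[:,:,::-1]);togo((.46,-.03,.33),90)
E
```

```text
t: 2.5
tool_pos: [0.4599, -0.033, 0.3301]
tool_rot: [-0.005, -3.141, -0.001]
contact_force: [-0.1, 1.5, -0.1]
opening: 0.0852
shift tool mm [-0.2  2.   0.3] turn about tool z deg -0.07 | cur yaw 89.93 toolz [-2.e-04  5.e-04 -1.e+00] q6 -1.8 t 2.55
```

View pics/w1.png

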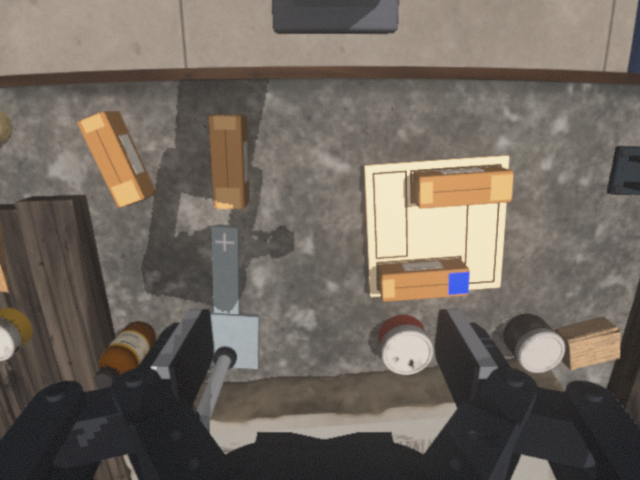

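```bash
cat >> h.py <<'E'
from scipy.optimize import minimize
def box(x,y,yaw,z0,L=.104,W=.036,H=.036):
    c,s=np.cos(yaw),np.sin(yaw)
    return np.array([[x+a*L/2*c-b*W/2*s,y+a*L/2*s+b*W/2*c,z] for a in(-1,1) for b in(-1,1) for z in(z0,z0+H)])
def hullmask(k,P,shape,S=4):
    h=cv2.convexHull((proj(k,P)*16*1).astype(np.float32)).astype(np.int32)
    m=np.zeros(shape,np.uint8);cv2.fillConvexPoly(m,h,255,cv2.LINE_AA,4);return m/255.
def fitbox(im,k,x,y,yaw,z0,seal=False,dims=(.104,.036,.036),mask=None):
    hsv=cv2.cvtColor(im,cv2.COLOR_RGB2HSV)
    if mask is None:
        m=((hsv[...,0]>5)&(hsv[...,0]<24)&(hsv[...,1]>120)&(hsv[...,2]>50))
        if seal: m|=(hsv[...,0]>100)&(hsv[...,0]<135)&(hsv[...,1]>120)
        m=m.astype(np.uint8)
        m=cv2.morphologyEx(m,cv2.MORPH_CLOSE,np.ones((9,9)))
    else: m=mask.astype(np.uint8)
    roi=cv2.dilate((hullmask(k,box(x,y,yaw,z0,*dims),m.shape)>.5).astype(np.uint8),np.ones((25,25)))
    m=(m*roi).astype(float)
    f=lambda p:np.abs(hullmask(k,box(p[0]/1000,p[1]/1000,np.radians(p[2]),z0,*dims),m.shape)-m).sum()
    p=np.array([x*1000,y*1000,np.degrees(yaw)])
    for st in(6,2): 
        p=minimize(f,p,method="Nelder-Mead",options=dict(initial_simplex=p+np.r_[np.zeros((1,3)),np.eye(3)*st])).x
    return p,f(p)/m.sum()
E
python3 - <<'E'
from h import *
import pickle
k,im=pickle.load(open("w1.pkl","rb"))
for n,(x0,z) in dict(slab=([(363,166),(508,157),(503,289),(369,297)],.018),c1=([(210,117),(245,117),(246,207),(212,205)],.036),c2=([(80,118),(110,112),(153,198),(120,206)],.036),cross=([(225,242)],.005),laid=([(417,187),(511,183)],.036),samp=([(380,285),(468,282)],.036),foot=([(212,315),(258,315),(257,368)],.01)).items():
    print(n,np.round(unproj(k,x0,z)[:,:2]*1000).tolist())
for n,a in dict(c1=(.443,-.137,0,0),c2=(.437,-.272,np.radians(-15),0),laid=(.468,.126,np.pi/2,.018),samp=(.584,.091,np.pi/2,.018,True)).items(): print(n,fitbox(im,k,*a))
o=ortho(im,k,.018,.525,.10,.11,.4);cv2.imwrite("pics/o1.png",o[:,:,::-1])
E
```

```text
slab [[446.0, 12.0], [435.0, 182.0], [605.0, 200.0], [615.0, 25.0]]
c1 [[389.0, -156.0], [390.0, -118.0], [490.0, -123.0], [487.0, -162.0]]
c2 [[387.0, -302.0], [382.0, -267.0], [478.0, -231.0], [487.0, -272.0]]
cross [[543.0, -159.0]]
laid [[467.0, 73.0], [462.0, 181.0]]
samp [[589.0, 36.0], [586.0, 145.0]]
foot [[646.0, -184.0], [645.0, -122.0], [731.0, -129.0]]
c1 (array([ 440.72675525, -143.55745741,   -5.0175759 ]), np.float64(0.6909180035650624))
c2 (array([ 436.49287692, -274.51648841,   21.7023907 ]), np.float64(0.6150934281887448))
laid (array([466.32977949, 125.35752077,  90.95618286]), np.float64(0.7275102396514161))
samp (array([586.34983643,  90.3682368 ,  85.20552322]), np.float64(0.5360654921867224))
```

View pics/o1.png

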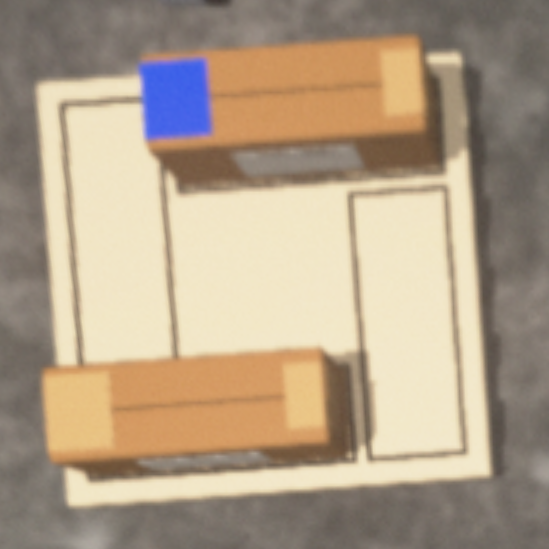

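```bash
python3 - <<'E'
from h import *
import pickle
k,im=pickle.load(open("w1.pkl","rb"))
hsv=cv2.cvtColor(im,cv2.COLOR_RGB2HSV)
for p in[(228,160),(228,122),(243,160),(115,150),(450,187),(450,205),(420,285),(425,230),(460,283),(300,300)]: print(p,hsv[p[1],p[0]],im[p[1],p[0]])
print(proj(k,box(.4407,-.1436,0,0)).round())
print(hullmask(k,box(.4407,-.1436,0,0),im.shape[:2]).sum())
E
```

```text
(228, 160) [ 15 128 131] [131  98  65]
(228, 122) [ 16 111 154] [154 122  87]
(243, 160) [14 82 93] [93 77 63]
(115, 150) [ 15 139 208] [208 150  95]
(450, 187) [ 15 135 214] [214 157 101]
(450, 205) [ 15 124 212] [212 160 109]
(420, 285) [ 14 135 189] [189 136  89]
(425, 230) [ 22  47 241] [241 229 197]
(460, 283) [114 181 233] [ 68  99 233]
(300, 300) [ 20  31 100] [100  96  88]
[[214. 116.]
 [205. 117.]
 [244. 115.]
 [238. 116.]
 [221. 202.]
 [213. 210.]
 [249. 202.]
 [244. 210.]]
3750.5450980392156
```

```bash
python3 - <<'E'
s=open("h.py").read()
s=s.replace("(hsv[...,1]>120)&(hsv[...,2]>50)","(hsv[...,1]>72)&(hsv[...,2]>45)")
s=s.replace("    m=(m*roi).astype(float)\n","""    cs,_=cv2.findContours(m*roi,cv2.RETR_EXTERNAL,cv2.CHAIN_APPROX_NONE)
    m=np.zeros(m.shape,np.uint8);cv2.fillConvexPoly(m,cv2.convexHull(max(cs,key=cv2.contourArea)),1);m=m.astype(float)
""").replace("np.ones((9,9))","np.ones((5,5))")
open("h.py","w").write(s)
E
python3 - <<'E'
from h import *
import pickle
k,im=pickle.load(open("w1.pkl","rb"));v=im.copy()
for n,a in dict(c1=(.443,-.140,0,0),c2=(.436,-.272,np.radians(21),0),laid=(.466,.125,np.pi/2,.018),samp=(.585,.091,np.pi/2,.018,True)).items():
    p,e=fitbox(im,k,*a);print(n,p.round(1),round(e,3))
    for q in proj(k,box(p[0]/1e3,p[1]/1e3,np.radians(p[2]),a[3])): cv2.circle(v,tuple(np.int32(q.round())),1,(0,255,0),-1)
cv2.imwrite("pics/f1.png",cv2.resize(v[90:320,60:530],None,fx=1.7,fy=1.7)[:,:,::-1])
E
```

```text
c1 [ 439.5 -142.4   -2.1] 0.044
c2 [ 435.3 -275.    18.6] 0.039
laid [465.9 121.7  94.2] 0.072
samp [580.9  86.2  93.9] 0.024
```

View pics/f1.png

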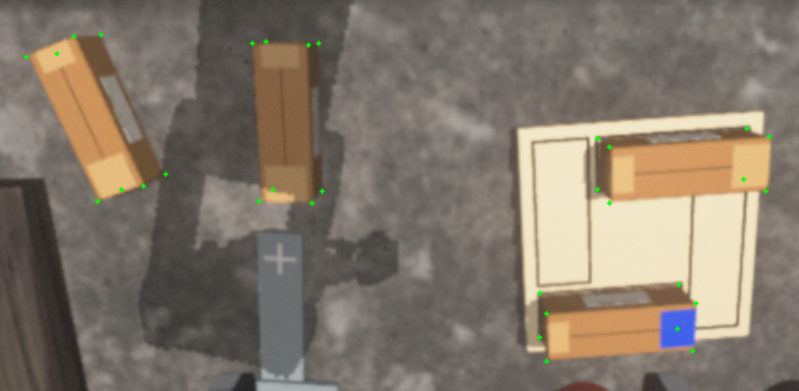

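```bash
python3 -m creep '[[1,0,0,0.036,0,0,2],[1,0.0055,-0.0367,0.036,0,0,0],[1,0.0055,-0.0367,0.036,0,0,0],[1,0.0054,-0.0367,0.036,0,0,0],[1,0,0,0.04,0,0,0],[1,0,0,0.04,0,0,0],[1,0,0,0.04,0,0,0],[1,0,0,0.03,0,0,0],[1,0,0,0.02,0,0,0],[1,0,0,0.012,0,0,0],[1,0,0,0,0,0,0],[0,0,0,0,0,0,0],[0,0,0,0,0,0,0],[0,0,0,0,0,0,0],[0,0,0,0,0,0,0],[0,0,0,0,0,0,0],[0,0,0,0,0,0,0]]' 40
python3 - <<'E'
from h import *
togo((.4395,-.1424,.004),87.9)
E
```

```text
t: 4.25
tool_pos: [0.4414, -0.1386, 0.0093]
tool_rot: [0.056, 3.139, -0.002]
contact_force: [-1.0, 0.1, 6.2]
opening: 0.0353
shift tool mm [ 1.8 -3.9  5.3] turn about tool z deg 0.05 | cur yaw 87.95 toolz [ 0.0023 -0.0011 -1.    ] q6 -2.0 t 4.25
```

```bash
python3 -m creep '[[0,0,0,-0.02,0,0,0],[0,0,0,-0.04,0,0,0],[0,0,0,-0.04,0,0,-6.1],[0,-0.0131,0.0301,0,0,0,0],[0,-0.0131,0.0301,0,0,0,0],[0,-0.0131,0.0301,0,0,0,0],[0,-0.0131,0.0301,0,0,0,0],[0,-0.0131,0.0301,0,0,0,0],[0,-0.0131,0.0301,0,0,0,0],[0,0,0,0,0,0,0],[0,0,0,0,0,0,0]]'
python3 - <<'E'
from h import *
togo((.5071,.0471,.0275),94.1)
im=get_image("wrist");cv2.imwrite("pics/w2.png",im[:,:,::-1])
togo((.5071,.0471,.0275),94.1)
E
```

```text
t: 5.35
tool_pos: [0.5054, 0.048, 0.1073]
tool_rot: [0.113, -3.138, 0.001]
contact_force: [-0.1, 0.1, -2.0]
opening: 0.0353
shift tool mm [-1.7 -1.  79.8] turn about tool z deg 0.04 | cur yaw 94.14 toolz [-1.3e-03 -4.0e-04 -1.0e+00] q6 -1.69 t 5.35
shift tool mm [-1.9 -0.4 79.8] turn about tool z deg -0.03 | cur yaw 94.07 toolz [-1.3e-03 -4.0e-04 -1.0e+00] q6 -1.69 t 5.4
```

View pics/w2.png

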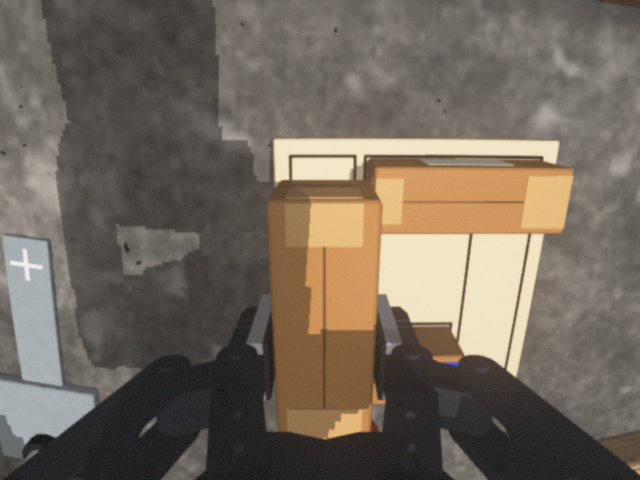

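```bash
python3 - <<'E'
from h import *
k=calibration("wrist")
print(unproj(k,[(271,198),(381,198),(287,182),(373,182)],[.134,.134,.098,.098]).round(4))
print(unproj(k,[(273,140),(559,141)],.018).round(4))
a=np.radians(4.1);R=np.array([[np.cos(a),-np.sin(a)],[np.sin(a),np.cos(a)]]);c=np.array([.5232,.1044])
print("pred slab",c+R@[-.085,-.085],c+R@[-.085,.085])
for v in(.018,-.018): print("want carton near end",c+R@[-.074,-.056+v])
E
```

```text
[[0.4528 0.0272 0.134 ]
 [0.4504 0.0608 0.134 ]
 [0.4545 0.0289 0.098 ]
 [0.452  0.0628 0.098 ]]
[[0.4456 0.0131 0.018 ]
 [0.4328 0.1827 0.018 ]]
pred slab [0.44449482 0.01354025] [0.43234025 0.18310518]
want carton near end [0.45210628 0.06120644]
want carton near end [0.45468019 0.02529857]
```

```bash
python3 -m creep '[[0,-0.0018,-0.0005,0.02,0,0,0],[0,0,0,0.025,0,0,0],[0,0,0,0.018,0,0,0],[0,0,0,0.009,0,0,0],[0,0,0,0.004,0,0,0],[0,0,0,0,0,0,0],[0,0,0,0,0,0,0]]'
python3 - <<'E'
from h import *
togo((.5071,.0471,.0273),94.1)
E
```

```text
t: 6.1
tool_pos: [0.5085, 0.0471, 0.0329]
tool_rot: [-0.11, 3.138, -0.0]
contact_force: [0.4, 0.3, -0.4]
opening: 0.0355
shift tool mm [1.4 0.1 5.6] turn about tool z deg -0.07 | cur yaw 94.03 toolz [ 1.8e-03 -1.0e-04 -1.0e+00] q6 -1.69 t 6.1
```

```bash
python3 -m creep '[[0,0.0012,0,0.002,0,0,0],[0,0,0,0.002,0,0,0],[0,0,0,0.001,0,0,0],[0,0,0,0,0,0,0],[0,0,0,0,0,0,0]]'
python3 - <<'E'
from h import *
togo((.5071,.0471,.0273),94.1)
E
```

```text
t: 6.6
tool_pos: [0.5068, 0.0473, 0.0273]
tool_rot: [-0.111, 3.139, -0.0]
contact_force: [-3.0, -0.7, 3.2]
opening: 0.0355
shift tool mm [-0.3 -0.3 -0. ] turn about tool z deg -0.04 | cur yaw 94.06 toolz [ 4.e-04 -0.e+00 -1.e+00] q6 -1.69 t 6.6
```

```bash
python3 -m creep '[[0.8,0,0,0,0,0,0],[0.8,0,0,0,0,0,0],[0.8,0,0,0,0,0,0],[0.8,0,0,-0.02,0,0,0],[0.8,0,0,-0.04,0,0,0],[0.9,0,0,-0.05,0,0,-7.25],[1,0,0,0,0,0,-7.25],[1,0.0213,-0.0353,0,0,0,0],[1,0.0213,-0.0353,0,0,0,0],[1,0.0213,-0.0353,0,0,0,0],[1,0.0213,-0.0353,0,0,0,0],[1,0.0213,-0.0353,0,0,0,0],[1,0.0213,-0.0353,0,0,0,0],[1,0.0213,-0.0353,0,0,0,0],[1,0.0213,-0.0353,0,0,0,0],[1,0,0,0,0,0,0],[1,0,0,0,0,0,0]]'
python3 - <<'E'
from h import *
im=get_image("wrist");k=calibration("wrist");cv2.imwrite("pics/w3.png",im[:,:,::-1])
p,e=fitbox(im,k,.4353,-.275,np.radians(18.6),0);print(p,e)
togo((.4353,-.275,.004),108.6)
E
```

```text
t: 8.3
tool_pos: [0.4345, -0.2751, 0.1366]
tool_rot: [0.503, -3.101, -0.001]
contact_force: [-0.1, 1.6, 0.2]
opening: 0.0857
[ 435.21869103 -273.01236409   18.5974503 ] 0.021777325895106735
shift tool mm [ -0.3  -1.  132.5] turn about tool z deg -0.07 | cur yaw 108.53 toolz [-4.e-04  9.e-04 -1.e+00] q6 -2.6 t 8.35
```

View pics/w3.png

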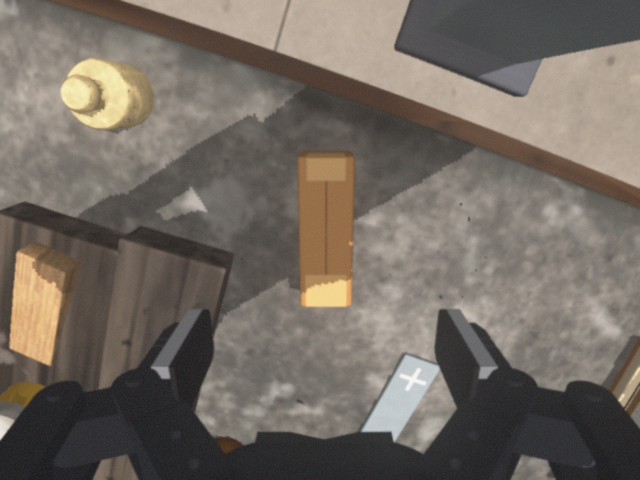

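```bash
python3 -m creep '[[1,0,0.001,0.03,0,0,0],[1,0,0,0.04,0,0,0],[1,0,0,0.03,0,0,0],[1,0,0,0.02,0,0,0],[1,0,0,0.009,0,0,0],[1,0,0,0,0,0,0],[0,0,0,0,0,0,0],[0,0,0,0,0,0,0],[0,0,0,0,0,0,0],[0,0,0,0,0,0,0],[0,0,0,0,0,0,0],[0,0,0,0,0,0,0]]' 40
python3 - <<'E'
from h import *
togo((.4353,-.2735,.008),108.6)
E
```

```text
t: 9.55
tool_pos: [0.4354, -0.2745, 0.0092]
tool_rot: [-0.506, 3.099, -0.003]
contact_force: [-0.4, 0.2, 5.8]
opening: 0.0354
shift tool mm [-0.2  1.   1.2] turn about tool z deg -0.05 | cur yaw 108.55 toolz [ 0.0018 -0.0014 -1.    ] q6 -2.6 t 9.55
```

```bash
python3 -m creep '[[0,0,0,-0.02,0,0,0],[0,0,0,-0.04,0,0,0],[0,0,0,-0.04,0,0,7.2],[0,0,0,-0.015,0,0,7.2],[0,-0.0137,0.0428,0,0,0,0],[0,-0.0137,0.0428,0,0,0,0],[0,-0.0137,0.0428,0,0,0,0],[0,-0.0137,0.0428,0,0,0,0],[0,-0.0137,0.0428,0,0,0,0],[0,-0.0137,0.0428,0,0,0,0],[0,-0.0137,0.0428,0,0,0,0],[0,-0.0137,0.0428,0,0,0,0],[0,-0.0137,0.0428,0,0,0,0],[0,-0.0137,0.0428,0,0,0,0],[0,0,0,0,0,0,0],[0,0,0,0,0,0,0]]'
python3 - <<'E'
from h import *
im=get_image("wrist");k=calibration("wrist");cv2.imwrite("pics/w4.png",im[:,:,::-1])
togo((.5411,.1618,.0275),94.1)
E
```

```text
t: 11.15
tool_pos: [0.5395, 0.1638, 0.122]
tool_rot: [0.117, -3.138, 0.001]
contact_force: [-0.0, -0.9, -1.0]
opening: 0.0353
shift tool mm [-1.7 -1.2 94.5] turn about tool z deg 0.09 | cur yaw 94.19 toolz [-1.7e-03 -7.0e-04 -1.0e+00] q6 -1.48 t 11.2
```

View pics/w4.png

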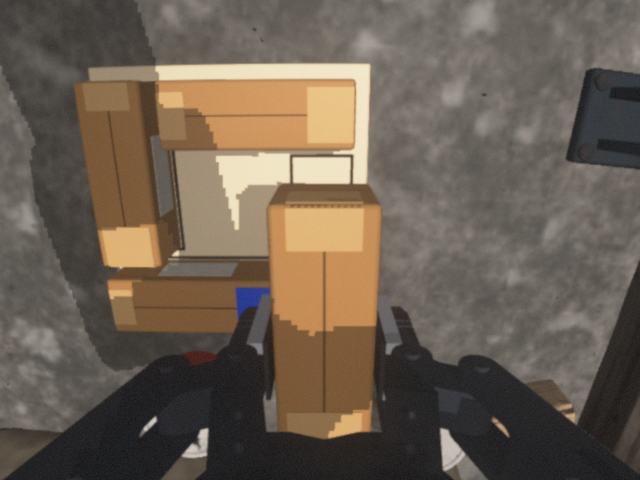

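```bash
python3 - <<'E'
from h import *
k=calibration("wrist");im=cv2.imread("pics/w4.png")[:,:,::-1].copy()
print(unproj(k,[(269,206),(381,206),(285,185),(372,185)],[.1487,.1487,.1127,.1127]).round(4))
print("slab",unproj(k,[(90,68),(369,65)],.018).round(4))
print("outline", unproj(k,[(291,155),(352,156)],.018).round(4))
a=np.radians(4.1);R=np.array([[np.cos(a),-np.sin(a)],[np.sin(a),np.cos(a)]]);c=np.array([.5232,.1044])
print("pred slab",c+R@[-.085,-.085],c+R@[-.085,.085])
for v in(.018,-.018): print("want near end",c+R@[-.030,.056+v])
q=c+R@[-.022,-.056]
print("carton_1",fitbox(im,k,*q,a,.018),q)
print("laid",fitbox(im,k,.4658,.1223,np.pi/2+a,.018))
E
```

```text
[[0.4896 0.142  0.1487]
 [0.4871 0.1765 0.1487]
 [0.4899 0.1435 0.1127]
 [0.4874 0.1779 0.1127]]
slab [[0.445  0.0139 0.018 ]
 [0.4334 0.1815 0.018 ]]
outline [[0.4895 0.1383 0.018 ]
 [0.4874 0.1764 0.018 ]]
pred slab [0.44449482 0.01354025] [0.43234025 0.18310518]
want near end [0.48798597 0.17606569]
want near end [0.49055987 0.14015783]
carton_1 (array([504.00264277,  49.38861997,   7.93610562]), np.float64(0.20425126648728348)) [0.50526016 0.04697037]
laid (array([466.05792264, 119.67035741,  93.93137956]), np.float64(0.17386827044417402))
```

```bash
python3 -m creep '[[0,-0.0008,-0.0014,0.025,0,0,0],[0,0,0,0.03,0,0,0],[0,0,0,0.018,0,0,0],[0,0,0,0.01,0,0,0],[0,0,0,0.005,0,0,0],[0,0,0,0,0,0,0],[0,0,0,0,0,0,0]]'
python3 - <<'E'
from h import *
togo((.5411,.1616,.0273),94.1)
E
```

```text
t: 11.9
tool_pos: [0.542, 0.1616, 0.0361]
tool_rot: [-0.113, 3.138, 0.0]
contact_force: [-0.2, -0.4, -0.8]
opening: 0.0355
shift tool mm [0.9 0.1 8.8] turn about tool z deg 0.03 | cur yaw 94.13 toolz [ 1.9e-03  3.0e-04 -1.0e+00] q6 -1.48 t 11.9
```

```bash
python3 -m creep '[[0,0.0008,0,0.004,0,0,0],[0,0,0,0.003,0,0,0],[0,0,0,0.0015,0,0,0],[0,0,0,0,0,0,0],[0,0,0,0,0,0,0]]'
python3 - <<'E'
from h import *
togo((.5411,.1616,.0273),94.1)
E
```

```text
t: 12.4
tool_pos: [0.5406, 0.1618, 0.0272]
tool_rot: [-0.114, 3.139, -0.0]
contact_force: [-3.0, -0.7, 6.1]
opening: 0.0358
shift tool mm [-0.5 -0.3 -0.1] turn about tool z deg 0.07 | cur yaw 94.17 toolz [ 4.e-04 -0.e+00 -1.e+00] q6 -1.48 t 12.4
```

```bash
python3 -m creep '[[0.8,0,0,0,0,0,0],[0.8,0,0,0,0,0,0],[0.8,0,0,0,0,0,0],[0.8,0,0,-0.02,0,0,0],[0.8,0,0,-0.04,0,0,0],[0.8,0,0,-0.05,0,0,0],[0.8,0,0,-0.015,0,0,8.2],[0.8,0,0,-0.015,0,0,8.2],[0.8,0,0,-0.015,0,0,8.2],[0.8,0,0,-0.015,0,0,8.2],[0.8,0,0,-0.015,0,0,8.2],[0.8,0,0,-0.015,0,0,8.2],[0.8,0,0,-0.015,0,0,8.2],[0.8,0,0,-0.015,0,0,8.2],[0.8,0,0,-0.015,0,0,8.2],[0.8,0,0,-0.015,0,0,8.2],[0.8,0,0,-0.015,0,0,8],[0.8,0,0,0,0,0,0],[0.8,0,0,0,0,0,0]]'
python3 - <<'E'
from h import *
im=get_image("wrist");k=calibration("wrist");cv2.imwrite("pics/w5.png",im[:,:,::-1])
togo((.5806,.0865,.03),4.1)
np.savez("w5.npz",**{a:np.array(b) for a,b in k.items()})
E
```

```text
t: 14.3
tool_pos: [0.5403, 0.1617, 0.301]
tool_rot: [2.136, 2.304, 0.0]
contact_force: [0.8, -0.1, -0.2]
opening: 0.0683
shift tool mm [-77.9  35.3 270.2] turn about tool z deg 0.19 | cur yaw 4.29 toolz [-1.3e-03 -2.0e-04 -1.0e+00] q6 0.08 t 14.35
```

View pics/w5.png

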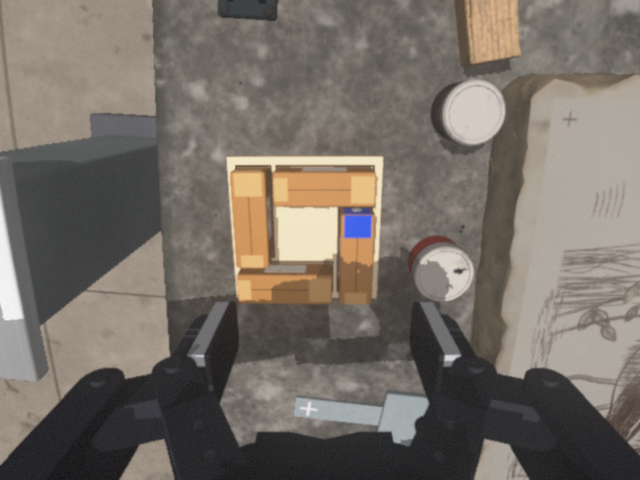

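```bash
python3 - <<'E'
from h import *
import pickle
k1,i1=pickle.load(open("w1.pkl","rb"))
k5=dict(np.load("w5.npz"));i5=cv2.imread("pics/w5.png")[:,:,::-1].copy()
for k,i in((k1,i1),(k5,i5)):
    o=ortho(i,k,.005,.59,-.155,.07,.25).astype(int)
    m=((o[...,2]-o[...,0])>4).astype(np.uint8)
    m=cv2.morphologyEx(m,cv2.MORPH_OPEN,np.ones((7,7)))
    # tongue: x from .535 to .635 rows
    xs=[];
    for x in np.arange(.545,.631,.005):
        r=int((.66-x)/.00025);u=np.flatnonzero(m[r])
        if len(u)>40: xs.append((x,-.155+.07-u.min()*.00025,-.155+.07-u.max()*.00025))
    xs=np.array(xs)
    for j in(1,2):
        f=np.polyfit(xs[:,0],xs[:,j],1);print(len(xs),"edge slope deg",np.degrees(np.arctan(f[0])).round(2),"y at .543",np.polyval(f,.543).round(4))
    print("width",(xs[:,1]-xs[:,2]).round(4))
    # cross: bright red-white
    c=((o.min(2)>150)).astype(np.uint8);v,u=np.nonzero(c[400:]);print("cross",.66-(np.median(v)+400)*.00025,-.085-np.median(u)*.00025,len(v))
    cv2.imwrite("pics/x.png",o.astype(np.uint8)[:,:,::-1]) if i is i1 else cv2.imwrite("pics/y.png",o.astype(np.uint8)[:,:,::-1])
print("crosspix",unproj(k1,[(225,242)],.005),unproj(k5,[(308,409)],.005))
print("left carton",unproj(k5,[(273,172),(375,173),(375,206),(274,207)],.054).round(4))
print("tin",unproj(k5,[(413,262),(473,272)],.046).round(3))
print("samp",fitbox(i5,k5,.5806,.0865,np.radians(94.1),.018,True))
a,b=cv2.imread("pics/x.png"),cv2.imread("pics/y.png")
cv2.imwrite("pics/xy.png",cv2.resize(np.hstack([a,b]),(800,400)))
E
```

```text
15 edge slope deg -1.33 y at .543 -0.1491
15 edge slope deg -5.41 y at .543 -0.1719
width [0.0292 0.021  0.0225 0.0213 0.0285 0.0285 0.025  0.0285 0.0225 0.0277
 0.031  0.0245 0.027  0.0282 0.0318]
cross 0.543 -0.16 186
18 edge slope deg -3.64 y at .543 -0.1427
18 edge slope deg -4.13 y at .543 -0.1761
width [0.033  0.0335 0.0332 0.0335 0.0335 0.0335 0.0335 0.0335 0.0345 0.0342
 0.0342 0.0345 0.0338 0.0345 0.0345 0.0332 0.0332 0.034 ]
cross 0.541 -0.16075 19916
crosspix [[ 0.54317328 -0.15914506  0.005     ]] [[ 0.54129223 -0.16177267  0.005     ]]
left carton [[0.4875 0.1752 0.054 ]
 [0.5892 0.1819 0.054 ]
 [0.593  0.1481 0.054 ]
 [0.4898 0.1393 0.054 ]]
tin [[0.643 0.087 0.046]
 [0.712 0.08  0.046]]
samp (array([572.80793656,  98.34229773,  85.92554795]), np.float64(0.30981906276023924))
```

View pics/xy.png

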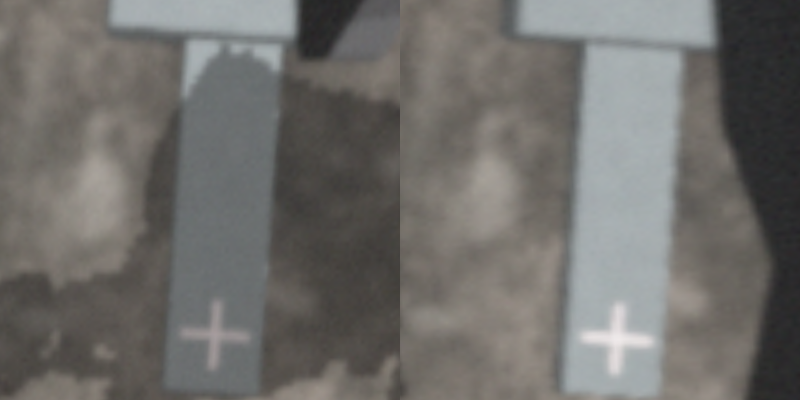

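```bash
python3 -m creep '[[0.7,-0.015,0.007,0.03,0,0,0.2],[0.7,-0.02,0.0094,0.04,0,0,0],[0.7,-0.02,0.0094,0.04,0,0,0],[0.7,-0.02,0.0094,0.04,0,0,0],[0.7,0,0,0.03,0,0,0],[0.7,0,0,0.01,0,0,0],[0.7,0,0,0,0,0,0],[0.7,0,0,0,0,0,0]]'
python3 - <<'E'
from h import *
togo((.5804,.0895,.0273),4.1)
print(ctrl.get_obs()["opening"])
E
```

```text
t: 15.15
tool_pos: [0.5813, 0.0897, 0.1126]
tool_rot: [2.141, 2.297, 0.002]
contact_force: [0.5, -0.2, -0.2]
opening: 0.0597
shift tool mm [-0.2 -1.  85.3] turn about tool z deg -0.08 | cur yaw 4.02 toolz [ 1.8e-03  1.0e-04 -1.0e+00] q6 -0.04 t 15.15
0.05966308734001466
```

```bash
python3 -m creep '[[0.7,0,-0.001,0.03,0,0,0],[0.7,0,0,0.03,0,0,0],[0.7,0,0,0.015,0,0,0],[0.7,0,0,0.008,0,0,0],[0.7,0,0,0,0,0,0],[0.7,0,0,0,0,0,0],[0,0,0,0,0,0,0],[0,0,0,0,0,0,0],[0,0,0,0,0,0,0],[0,0,0,0,0,0,0],[0,0,0,0,0,0,0]]' 40
python3 - <<'E'
from h import *
togo((.5804,.0895,.0273),4.1)
E
```

```text
t: 16.25
tool_pos: [0.5809, 0.0893, 0.03]
tool_rot: [2.142, 2.295, 0.003]
contact_force: [0.1, 0.6, 6.4]
opening: 0.0349
shift tool mm [ 0.2 -0.4  2.7] turn about tool z deg -0.14 | cur yaw 3.96 toolz [ 2.6e-03  1.0e-04 -1.0e+00] q6 -0.04 t 16.25
```

```bash
python3 -m creep '[[0,0,0,-0.015,0,0,0],[0,0,0,-0.04,0,0,0],[0,0,0,-0.04,0,0,0],[0,0,0,-0.04,0,0,0],[0,0,0,-0.02,0,0,8.1],[0,0,0,0,0,0,8.1],[0,0,0,0,0,0,8.1],[0,0,0,0,0,0,8.1],[0,0,0,0,0,0,8.1],[0,0,0,0,0,0,8.1],[0,0,0,0,0,0,8.1],[0,0,0,0,0,0,8.1],[0,0,0,0,0,0,8.1],[0,0,0,0,0,0,8.1],[0,0,0,0,0,0,8.1],[0,0,0,0,0,0,8.1],[0,0,0,0,0,0,0],[0,0,0,0,0,0,0]]'
python3 - <<'E'
from h import *
togo((.4934,-.1576,.184),-93.6)
E
```

```text
t: 18.05
tool_pos: [0.5792, 0.0892, 0.1833]
tool_rot: [3.14, -0.084, -0.001]
contact_force: [-0.6, 0.6, -1.7]
opening: 0.035
shift tool mm [-72.5 251.1  -0.7] turn about tool z deg 0.53 | cur yaw -93.07 toolz [-6.e-04 -1.e-04 -1.e+00] q6 1.65 t 18.05
```

```bash
python3 -m creep '[[0,-0.015,0,0,0,0,0.5],[0,-0.012,0.04,0,0,0,0],[0,-0.012,0.04,0,0,0,0],[0,-0.012,0.04,0,0,0,0],[0,-0.012,0.04,0,0,0,0],[0,-0.0095,0.04,0,0,0,0],[0,0,0.03,0,0,0,0],[0,0,0.0195,0,0,0,0],[0,0,0,0,0,0,0],[0,0,0,0,0,0,0]]'
python3 - <<'E'
from h import *
togo((.4934,-.1576,.184),-93.6)
w=get_image("wrist");k=calibration("wrist");s=get_image("side");s2=get_image("scene")
np.savez("w6.npz",**{a:np.array(b) for a,b in k.items()})
cv2.imwrite("pics/w6.png",w[:,:,::-1]);cv2.imwrite("pics/s6.png",s[:,:,::-1]);cv2.imwrite("pics/c6.png",s2[:,:,::-1])
a=cv2.resize(w,(400,300));a=np.vstack([a,a*0]);b=cv2.resize(s[170:330,230:443],(400,300),interpolation=cv2.INTER_CUBIC);c=cv2.resize(s2[160:320,220:433],(400,300),interpolation=cv2.INTER_CUBIC)
cv2.imwrite("pics/m6.png",np.hstack([a,np.vstack([b,c])])[:,:,::-1])
E
```

```text
t: 19.05
tool_pos: [0.4908, -0.155, 0.1833]
tool_rot: [-3.139, 0.102, 0.0]
contact_force: [0.1, 0.4, -1.7]
opening: 0.0352
shift tool mm [ 2.8  2.4 -0.7] turn about tool z deg -0.12 | cur yaw -93.72 toolz [-2.e-04  7.e-04 -1.e+00] q6 1.18 t 19.05
```

View pics/m6.png

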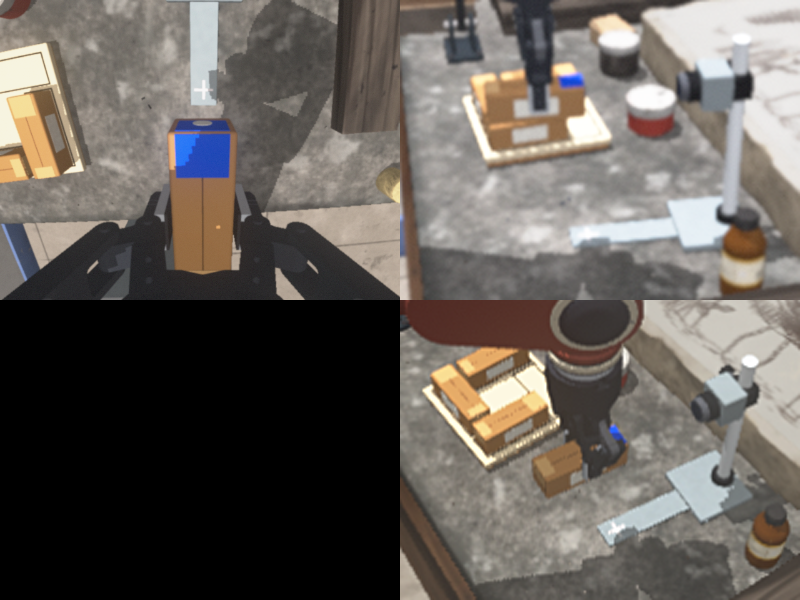

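```bash
python3 -m creep '[[0,0.0028,0.0024,-0.0007,0,0,0],[0,0,0,0,0,0,0],[0,0,0,0,0,0,0],[0,0,0,0,0,0,0]]'
python3 - <<'E'
from h import *
togo((.4934,-.1576,.184),-93.6)
i=get_image("wrist");k=calibration("wrist")
cv2.imwrite("pics/w7.png",i[:,:,::-1])
o=ortho(i,k,.005,.61,-.165,.07,.25).astype(int);m=((o[...,2]-o[...,0])>4).astype(np.uint8)
m=cv2.morphologyEx(m,cv2.MORPH_OPEN,np.ones((7,7)))
xs=[]
for x in np.arange(.55,.64,.004):
    u=np.flatnonzero(m[int((.68-x)/.00025)])
    if len(u)>40: xs.append((x,-.095-u.min()*.00025,-.095-u.max()*.00025))
xs=np.array(xs)
for j in(1,2):
    f=np.polyfit(xs[:,0],xs[:,j],1);print("edge deg",np.degrees(np.arctan(f[0])).round(2),"y@.543",np.polyval(f,.543).round(4))
print((xs[:,1]-xs[:,2]).round(3))
# carton top plane ortho
o2=ortho(i,k,.208,.51,-.158,.05,.25)
o3=ortho(i,k,.005,.57,-.165,.05,.25)
cv2.imwrite("pics/m7.png",np.hstack([o2,o3])[:,:,::-1])
E
```

```text
t: 19.6
tool_pos: [0.4937, -0.1574, 0.184]
tool_rot: [-3.14, 0.102, 0.0]
contact_force: [0.8, 0.4, -2.1]
opening: 0.0353
shift tool mm [-0.2  0.2  0. ] turn about tool z deg -0.12 | cur yaw -93.72 toolz [-1.e-04  1.e-04 -1.e+00] q6 1.18 t 19.6
edge deg -3.75 y@.543 -0.1435
edge deg -4.79 y@.543 -0.1757
[0.033 0.03  0.033 0.033 0.032 0.033 0.033 0.033 0.033 0.034 0.033 0.033
 0.033 0.034 0.033 0.034 0.034 0.034 0.033 0.034 0.034 0.034 0.034]
```

View pics/m7.png

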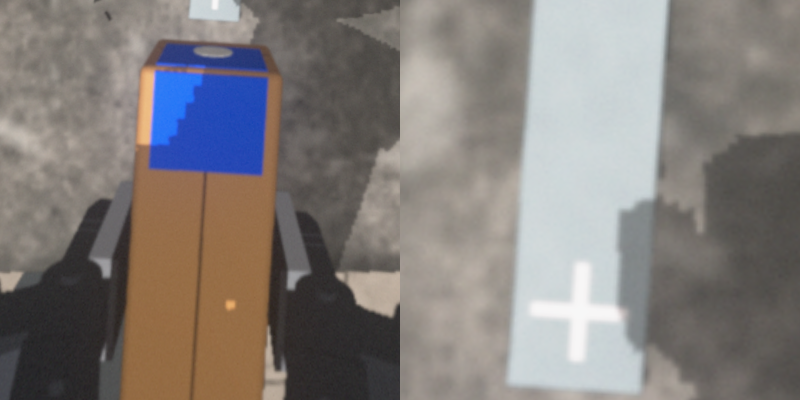

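```bash
python3 -m creep '[[0,0,0,0,0,0,0],[0,0,0,0,0,0,0],[0,0,0,0,0,0,0]]'; python3 - <<'E'
from h import *
k=calibration("wrist")
P=[[.56-.00025*v,-.108-.00025*u,.208] for u,v in[(157,42),(271,45),(143,68),(281,74)]]
print("lower/upper end corners",unproj(k,proj(k,P),[.172,.172,.208,.208]).round(4).tolist())
s=get_image("scene");k=calibration("scene")
hs=cv2.cvtColor(s,cv2.COLOR_RGB2HSV)
print("sample seen from scene, IoU-type residuals:")
a=np.radians(-3.5);c=np.array([.5422,-.1605])-.052*np.array([np.cos(a),np.sin(a)])
b=box(c[0],c[1],a,.172);bl=((hs[...,0]>100)&(hs[...,0]<135)&(hs[...,1]>130)).astype(np.uint8)
v,u=np.nonzero(bl[200:330,250:420]);print("blue bbox",u.min()+250,v.min()+200,u.max()+250,v.max()+200);print("pred +x corners",proj(k,b[4:]).round(1).tolist())
for n in("carton_1","ink_tin_1","ink_jar","gum_bottle","brass_weight"): print(n,[(np.round(d["extent"]).tolist(),round(d["conf"],2)) for d in models.search_frame("scene",n)][:5])
togo((.4937,-.1574,.184),-93.6)
E
```

```text
t: 19.95
tool_pos: [0.4936, -0.1577, 0.184]
tool_rot: [3.14, -0.103, -0.0]
contact_force: [-0.1, -0.5, -1.2]
opening: 0.0353
lower/upper end corners [[0.5421, -0.1424, 0.172], [0.5411, -0.1795, 0.172], [0.543, -0.1438, 0.208], [0.5415, -0.1783, 0.208]]
sample seen from scene, IoU-type residuals:
blue bbox 333 227 341 235
pred +x corners [[342.3, 248.0], [343.3, 237.8], [333.8, 236.4], [334.5, 226.0]]
carton_1 [([252.0, 186.0, 290.0, 208.0], 0.92), ([257.0, 212.0, 298.0, 242.0], 0.7)]
ink_tin_1 [([290.0, 229.0, 344.0, 266.0], 0.3)]
ink_jar []
gum_bottle [([401.0, 268.0, 430.0, 302.0], 0.59)]
brass_weight [([340.0, 398.0, 360.0, 420.0], 0.93)]
shift tool mm [ 0.1 -0.3  0.1] turn about tool z deg -0.15 | cur yaw -93.75 toolz [ 0. -0. -1.] q6 1.18 t 20.25
```

```bash
python3 -c "
from station import finish_job
print(finish_job())"
```

```text
the job is handed in; nothing more can be done
None
```

I laid both loose cartons in the empty places, carton_1 on the right and carton_2 on the left, and let go of them. Then I picked the blue-sealed carton from the rear place. I handed the job in at about 20 s, with the carton still held at the view point.

**Last checks on the sample:**
- **Position:** the middle of the sealed end measured about (0.542, -0.161) m, against the white cross at (0.542, -0.160). The tool was steady within about 0.3 mm.
- **Direction:** the carton's yaw is about -3.5°. The stand measured about -3.5°, but individual edge readings ranged from -1.3° to -5.4°.
- **Level:** the upper and lower edges of the end face lined up within about 1 mm.
- **Height:** about 190 mm, worked out from the height at which I gripped it on the slab. I did not measure it separately.

**Last checks on the rest:**
- **Cartons:** after I let go of the second carton, the wrist picture showed all four in place with even gaps. In the last pictures I viewed, the three remaining ones were still in their places. An automatic fit of the laid cartons was unreliable because neighbouring cartons blended together, so I relied on the pictures.
- **Bystanders:** the bottle and the weight were detected where they started. The final detector call missed the jar and gave a poor, low-confidence hit for the tin, with the arm partly in the way. Both stood upright in the view taken after the sample was lifted.
- **Contact:** the highest contact force I read was about 6 N, when setting down and gripping.

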